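# Chock a pipe on the sloping board

### The job

A short steel pipe lies loose on the sloping plywood board and could roll off. Take the wooden wedge, lay it flat on the board below the pipe and push its thin end squarely up against the pipe's low side, somewhere near the middle of its length, so that the pipe cannot roll down; then let go. Leave the pipe where it lies and do not disturb the plain rectangular offcut of the same wood.

Things in the scene. Friction and masses are not known exactly. Their poses are not given: they have to be found in the camera images.
- wedge_grip (a point): Loose dark wooden wedge on the bench: 65 mm long, 45 wide, 36 high at its back, tapering to a 2 mm thin end. The point is on its middle plane, 12 mm above its underside, 42.5 mm behind the thin end (24 mm high there); grip it here across its width. x points to the thin end, y across, z up. When it touches the pipe squarely on the board, the pipe's axis is about 53 mm ahead of this point.
- pipe_center (a point): Middle of the axis of a loose steel pipe, 50 mm in diameter, 180 mm long, 0.4 kg, lying across the board. y runs along the pipe; x and z turn with it as it rolls. It only just rests on slight flats: it rolls when knocked; a light push from below rolls it up the slope.
- board: Fixed plywood board, 240 mm square, sloping 3 degrees. Origin: middle of its low edge, at bench height; x is level and points up-slope (roughly away from the robot), y along the low edge, z vertical. Its top is 10 mm above the bench at the low edge and rises 0.052 mm per mm of x, to 22.5 mm. The pipe lies parallel to y, its axis at about x = 164 mm.
- offcut_center (a point): Centre of a loose rectangular offcut of the same dark wood, 65 x 45 x 36 mm, not tapered, on the bench on the other side of the board from the wedge. Not needed. x along its length, z up.
Mind the look-alikes: they are no part of the job. Leave any red look-alike of the part that bears wedge_grip alone.

How it is judged:
By the outcome, as a careful person would: the job done as asked, in the order asked, and still so for the second after the job is handed in, with the robot touching nothing.
It also fails if it takes over 35 s, if anything falls off the work surface, if the arm or the gripper's body presses on something with over 40 N, if the wrist force passes 120 N, or if a joint passes its speed limit or range.

### The arm

A 7-joint arm with a two-finger parallel gripper is mounted at the origin on the work surface; the furniture and walls round the work are solid. World frame = base frame: x ahead of the robot, y to its left, z up, the work surface at z = 0. Lengths are in m, angles in rad, forces in N, time in s.
With the tool pointing down it reaches from about 0.425 to 0.925 m from the base axis. Payload 6.8 kg.
Tool frame: the origin (TCP) lies at the very end of the fingers, on their centre line; the grasp point (between the pads) lies 19 mm behind it; z points along the fingers, y is the line along which they close (so a half turn about z gives the same grasp; the last joint's range is limited). The gripper opens to 85 mm and grips with 20 to 120 N. Pads are 22 mm wide; open, the fingers measure 114 mm over their backs; the gripper's body (76 mm by 85 mm) begins 54 mm behind the grasp point. The pads swing forward as they close: fully open they stand 13 mm farther back than shut.
Start: joints at [-1.348, 0.477, 0.022, 1.555, -0.011, 1.109, -0.083], TCP at [0.219, 0.638, 0.231] pointing down, gripper open.
Joint ranges: [-2.96, 2.96], [-0.34, 2.1], [-1.41, 1.46], [0.24, 2.44], [-1.37, 4.51], [0.17, 1.92], [-2.96, 2.96]. Speed limits (rad/s): [2.39, 2.39, 3.14, 3.14, 3.14, 3.14, 3.14].

### API

Orientations are given as a rotation vector (axis times angle).
In Python, from bench import get_obs, viewer, r gives the robot as it stands. The module is installed in compiled form; this text tells all that it offers.
- The arm moves only by the tool play_rows, never from a script. Its argument "commands" is a list that holds one entry, the list of rows, each a list of 5 numbers: the gripper's target within -1 to 1 (shut at 1, half-way at 0, fully open at -1), then the shift along the tool's x, y, z scaled (see below), then the turn about the tool's z scaled (see below). A call has 1 to 12 rows; each row is the pose to reach, as a shift and turn from the pose commanded when the call began, along the tool's axes at that moment; what a row does not reach only later rows make up. The controller multiplies each number of a shift by 0.2 m and each number of a turn by pi/2 rad. A row lasts 1/12 s, in which the tool goes at most 41.7 mm and 7.16 degrees, less where a joint would pass 70% of its speed; a pose out of reach is approached as far as the arm can. A call with a number of a shift or a turn outside -1 to 1 is refused whole. A call with a gripper value outside its range is refused whole. The fingers move at their own pace and stop on an object; "grip_force" is the grip in N (left out, the last holds). Time passes only in rows, so rows that repeat a pose let the fingers close. It gives the time, the measured TCP pose, the force, the opening and the grip force at its end, in the units of the state.
- get_obs(): the state, without advancing time (a new reading comes with each control period).
- viewer.grab_frame(name): name is "scene" or "top"; returns a dict with "pixels" (384x512x3 uint8, red, green, blue), "fovy" (degrees; the focal length in pixels is half the picture's height over the tangent of half this angle, whatever the lens; pixels are square), "cx", "cy" (the principal point, pixels), "distortion" ([k1, k2, p1, p2, k3] as OpenCV has them; the pictures are not rectified), "world_to_cam" (4x4, takes a point from world to camera coordinates). Camera axes: x right, y up, looking along -z (the intrinsics and any distortion apply to the point x, -y, -z); pixel columns grow to the right and rows downward; lengths in m; the calibration is good to about 2 mm. A picture is of the moment at which its call begins. There is no depth.
- r.hand_in(): hands the job in; it is judged then, once.
Trained networks look in a picture, given as the dict that the camera call returned (one of the last four; its "shot" number tells which), for a name from the list of things; names that differ only in an ending like _2 or _b are one class to them, and where a whole thing is asked for, a point or a joint stands for the part that bears it (a point fixed in the world has none). Each returns a list of dicts, best first, with "score" (0 to 1); they miss things now and then, are a little off and sometimes report something else, mostly with a low value. They report only what shows in the picture. A call takes as long as a camera call. They do not tell look-alikes from the thing itself.
- viewer.trace(picture, thing): "pixels" (384x512 bool, what is visible of it) and "rect" ([left, top, right, bottom] in pixels, round what is visible of it).
The state is a dict: "clock": time; "joints": joint angles; "qvel": joint speeds; "tau": joint torques, N m; "tcp_pos": TCP position; "orientation": TCP orientation; "contact_force": force on the tool from outside, world axes, zero at the start; "moment": the same for the moment, N m; "grip_width": finger opening in m; "gripper_force": force on a finger pad.
Only numpy, scipy, OpenCV 4.12 (cv2) and the standard library are available. Lean on these libraries where they do the work, as an engineer would, in place of code of your own. Each camera call takes 0.05 s, during which the arm holds its last target. There are 200 camera calls.

## Working session

There is one attempt and no reset: what is moved stays moved. The work goes in short steps, Python scripts to look and compute and a tool call to move; the robot and the scene stay as the last step left them, time stands still between calls to the robot, and variables do not carry over. Pictures are saved under pics/ and viewed, at most 10 in all, crops included, and the job is handed in when it is done.

Besides the shell and the picture viewer there is one more tool, called after "Emit:" by a JSON object that holds its "fn" and its "kwargs", one argument or row to a line. play_rows: Moves the arm, as the interface text tells. Shifts and turns lie within -1 to 1; 1 stands for 0.2 m of shift or pi/2 rad of turn. Its arguments: {"type":"object","properties":{"commands":{"type":"array","items":{"type":"array","items":{"type":"array","items":{"type":"number","minimum":-1,"maximum":1}}}},"grip_force":{"type":"number"}},"required":["commands"]}

```bash
mkdir -p pics; cat > h.py <<'E'
import numpy as np, cv2
from bench import get_obs, viewer, r
def K(f):
    h=f["pixels"].shape[0]; fl=h/2/np.tan(np.radians(f["fovy"])/2)
    return np.array([[fl,0,f["cx"]],[0,fl,f["cy"]],[0,0,1.]])
def back(f,uv,z):
    """pixels -> world points on height z"""
    uv=np.asarray(uv,float).reshape(-1,1,2)
    n=cv2.undistortPoints(uv,K(f),np.array(f["distortion"],float)).reshape(-1,2)
    T=np.array(f["world_to_cam"]);R=T[:3,:3];c=-R.T@T[:3,3]
    d=np.c_[n[:,0],-n[:,1],-np.ones(len(n))]@R
    return c+d*((z-c[2])/d[:,2])[:,None]
def proj(f,P):
    T=np.array(f["world_to_cam"]);p=np.asarray(P,float).reshape(-1,3)@T[:3,:3].T+T[:3,3]
    p=p*[1,-1,-1]
    return cv2.projectPoints(p.reshape(-1,1,3),np.zeros(3),np.zeros(3),K(f),np.array(f["distortion"],float))[0].reshape(-1,2)
def save(f,n): cv2.imwrite("pics/"+n+".png",f["pixels"][:,:,::-1])
E
python3 - <<'E'
from h import *
o=get_obs();print(o)
fs=[viewer.grab_frame(n) for n in("scene","top")]
for n,f in zip(("scene","top"),fs):
    T=np.array(f["world_to_cam"]);print(n,-T[:3,:3].T@T[:3,3],f["fovy"])
    for t in("wedge_grip","pipe_center","board","offcut_center"):
        for d in viewer.trace(f,t):
            ys,xs=np.nonzero(d["pixels"]);print(t,d["score"],d["rect"],xs.mean(),ys.mean(),len(xs))
cv2.imwrite("pics/a.png",cv2.resize(np.hstack([f["pixels"] for f in fs])[:,:,::-1],(800,300)))
save(fs[1],"top0");
E
```

```text
{'clock': 0.0, 'joints': array([-1.34810955,  0.4777838 ,  0.02233767,  1.55645225, -0.01151523,
        1.10928162, -0.08307943]), 'qvel': array([-0.00043576,  0.00027364,  0.00019385, -0.00070469, -0.00015139,
       -0.00062489,  0.0001743 ]), 'tau': array([-8.26632840e-04, -5.96467781e+01,  1.60731744e+00, -2.81208014e+01,
        1.23059523e-02,  9.28229594e-03,  2.78864547e-06]), 'tcp_pos': array([0.21904903, 0.63784838, 0.23033626]), 'orientation': array([-5.17145748e-01, -3.09855388e+00,  2.80872099e-03]), 'contact_force': array([ 0.2859373 , -0.12631974,  0.15449023]), 'moment': array([-0.02924787, -0.00214592, -0.03144529]), 'gripper_force': 0.0, 'grip_width': 0.08487599960463744}
scene [0.56680687 0.97614133 0.69681869] 44.60712474899563
wedge_grip 0.98 [251.3, 231.0, 283.4, 253.9] 269.13754045307445 244.3106796116505 618
wedge_grip 0.97 [292.9, 254.1, 335.3, 286.8] 311.375866851595 269.24826629680996 721
wedge_grip 0.73 [191.1, 230.4, 226.7, 263.0] 210.22067039106145 245.1703910614525 716
pipe_center 0.94 [212.1, 158.7, 225.8, 218.9] 218.62152133580705 187.72727272727272 1078
board 0.86 [189.7, 167.3, 291.5, 227.2] 239.19544846050871 195.9912985274431 4482
offcut_center 0.7 [246.6, 135.0, 273.1, 155.8] 258.5452196382429 145.3953488372093 387
top [0.29778826 0.02533228 1.29348876] 44.058185208212365
wedge_grip 0.86 [194.1, 197.7, 210.4, 223.4] 201.83830845771143 208.11691542288557 402
wedge_grip 0.82 [193.0, 150.4, 212.8, 177.7] 202.46875 162.3125 352
wedge_grip 0.68 [158.2, 228.3, 187.9, 252.5] 171.01555555555555 239.07111111111112 450
pipe_center 0.72 [233.7, 155.4, 300.7, 180.2] 267.84135021097046 166.25316455696202 1185
board 0.7 [230.6, 142.0, 320.6, 236.9] 276.70667512287935 187.80767401300142 6307
offcut_center 0.6 [350.2, 196.0, 371.2, 223.3] 359.0744416873449 208.43920595533498 403
```

View pics/a.png

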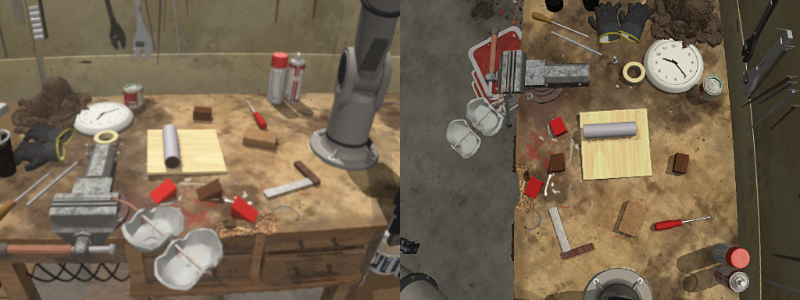

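View pics/top0.png

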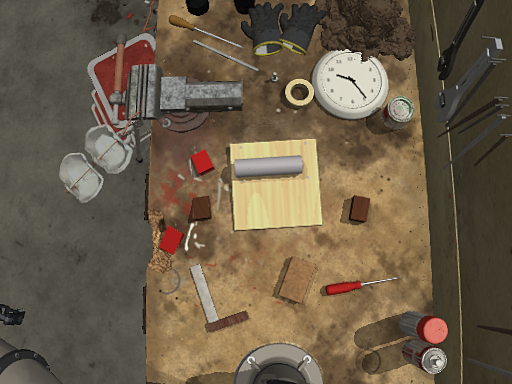

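The top view shows the brown wedge at about (201,208), with red look-alikes at (202,162) and (171,239). The board is at (276,188), the pipe at (268,166) and the offcut at (359,208). I'll zoom in to find which way the wedge points.

```bash
python3 - <<'E'
from h import *
fs={n:viewer.grab_frame(n) for n in("scene","top")}
a=cv2.resize(fs["top"]["pixels"][190:230,180:220],(400,400),interpolation=cv2.INTER_CUBIC)
b=cv2.resize(fs["scene"]["pixels"][225:265,245:285],(400,400),interpolation=cv2.INTER_CUBIC)
cv2.imwrite("pics/b.png",np.hstack([a,b])[:,:,::-1])
for n,f in fs.items():
    for t,z in(("wedge_grip",.0),("pipe_center",.044),("board",.016)):
        for d in viewer.trace(f,t):
            c=max(cv2.findContours(d["pixels"].astype(np.uint8),0,1)[0],key=cv2.contourArea)
            ys,xs=np.nonzero(d["pixels"])
            if t=="wedge_grip" and not (abs(xs.mean()-(202 if n=="top" else 269))<6 and abs(ys.mean()-(208 if n=="top" else 244))<6):continue
            q=cv2.boxPoints(cv2.minAreaRect(c));ap=cv2.approxPolyDP(c,2.5,True).reshape(-1,2)
            print(n,t,d["score"],"box",q.round(1).tolist(),back(f,q,z)[:,:2].round(4).tolist());print("  poly",ap.tolist(),back(f,ap,z)[:,:2].round(4).tolist())
E
```

```text
scene wedge_grip 0.77 box [[248.8000030517578, 238.39999389648438], [279.70001220703125, 228.10000610351562], [287.5, 251.5], [256.6000061035156, 261.79998779296875]] [[0.5197, 0.1733], [0.4458, 0.14], [0.4371, 0.2208], [0.507, 0.25]]
  poly [[279, 229], [251, 243], [255, 256], [283, 253], [284, 241]] [[0.4478, 0.1432], [0.5156, 0.1891], [0.5093, 0.2318], [0.4475, 0.2251], [0.4409, 0.1857]]
scene pipe_center 0.78 box [[207.10000610351562, 160.3000030517578], [228.1999969482422, 159.10000610351562], [231.60000610351562, 215.5], [210.39999389648438, 216.6999969482422]] [[0.6178, -0.0974], [0.5611, -0.1015], [0.5574, 0.1438], [0.6051, 0.1464]]
  poly [[213, 160], [208, 165], [210, 210], [217, 216], [223, 216], [231, 207], [225, 164]] [[0.602, -0.0985], [0.6148, -0.0737], [0.6063, 0.1214], [0.5902, 0.1443], [0.5767, 0.1448], [0.558, 0.112], [0.57, -0.0769]]
scene board 0.73 box [[188.0, 165.0], [290.0, 165.0], [290.0, 226.0], [188.0, 226.0]] [[0.6719, -0.121], [0.3914, -0.1101], [0.4242, 0.1527], [0.6574, 0.1431]]
  poly [[189, 167], [188, 221], [191, 226], [199, 223], [290, 220], [274, 
[... 734 characters left out ...]
9938964844, 173.3000030517578], [235.3000030517578, 177.39999389648438]] [[0.608, 0.1112], [0.6173, -0.0696], [0.5666, -0.0713], [0.5574, 0.108]]
  poly [[301, 159], [299, 156], [237, 159], [235, 172], [238, 177], [299, 173]] [[0.6061, -0.0699], [0.6146, -0.0647], [0.6084, 0.1035], [0.5723, 0.109], [0.5585, 0.1009], [0.5674, -0.0635]]
top board 0.81 box [[228.89999389648438, 143.5], [316.0, 137.89999389648438], [321.6000061035156, 224.6999969482422], [234.60000610351562, 230.39999389648438]] [[0.6602, 0.1278], [0.6735, -0.1158], [0.4297, -0.1235], [0.4172, 0.112]]
  poly [[315, 139], [230, 145], [235, 230], [321, 223]] [[0.6702, -0.1129], [0.6559, 0.1249], [0.4182, 0.111], [0.4344, -0.1219]]
```

View pics/b.png

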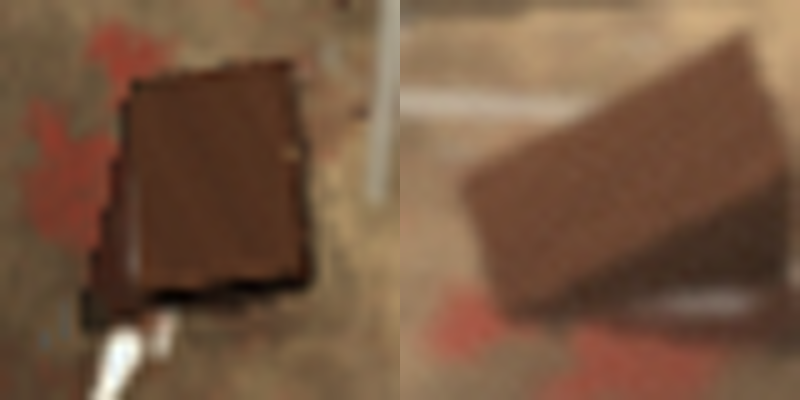

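```bash
python3 - <<'E'
from h import *
from scipy.optimize import least_squares
F={n:viewer.grab_frame(n) for n in("scene","top")}
def W(p,P):
    c,s=np.cos(p[2]),np.sin(p[2]);P=np.array(P)
    return np.c_[p[0]+c*P[:,0]-s*P[:,1],p[1]+s*P[:,0]+c*P[:,1],P[:,2]]
def fit(obs,p0):
    def res(p): return np.concatenate([(proj(F[n],W(p,P))-uv).ravel() for n,P,uv in obs])
    s=least_squares(res,p0,loss="soft_l1");return s.x,res(s.x).round(1)
cr=lambda a,o:(np.array(a)+.5)/10-.5+o
t,b=.0225,-.0425 # thin x, back wrt... set below
t=.0425;b=-.0225;w=.0225
top=("top",[(t,w,.002),(t,-w,.002),(b,w,.036),(b,-w,.036)],cr([(133,82),(290,63),(140,287),(300,277)],[180,190]))
sc=("scene",[(b,-w,.036),(t,-w,.002),(t,w,.002),(b,w,.036),(b,w,0)],cr([(345,35),(65,185),(105,315),(387,172),(385,290)],[245,225]))
for o in([top,sc],[top],[sc]):print("wedge",*fit(o,[.48,.2,0]))
B=[(.24,-.12,.0225),(.24,.12,.0225),(0,.12,.01),(0,-.12,.01)]
bt=("top",B,np.array([(315,139),(230,145),(235,230),(321,223)])+0.)
bs=("scene",B,np.array([(189,167),(189,223),(290,220),(274,166)])+0.)
for o in([bt,bs],[bt],[bs]):
  p,r_=fit(o,[.42,0,.06]);print("board",p,r_);print("  pipe expected",W(p,[(.164,0,.044)]))
E
```

```text
wedge [0.47172984 0.20487334 0.10649743] [-1.  -0.5 -0.6 -0.5 -1.4  0.7 -0.8 -0.2  0.7 -0.8 -0.5 -1.3 -1.1 -0.7
  0.9 -1.3  0.2 -0.6]
wedge [0.47127463 0.20218537 0.11067049] [-0.1 -0.3  0.3 -0.4 -0.4  0.9  0.2 -0.1]
wedge [0.47221499 0.20788856 0.12110051] [ 0.4 -0.  -0.7 -0.2 -1.1  0.4  0.9 -0.5  0.2  0.2]
board [ 0.42439077 -0.00378392  0.05716833] [-0.9 -0.9 -1.9 -1.  -1.7  0.5  0.4  1.4 -1.  -1.9 -0.8 -2.9  0.7 -2.
  1.1 -1.5]
  pipe expected [[0.58812285 0.00558658 0.044     ]]
board [ 0.42433888 -0.00698689  0.0574715 ] [ 0.2 -0.9 -0.8 -1.  -0.5  0.5  1.6  1.4]
  pipe expected [[0.58806811 0.00243325 0.044     ]]
board [0.42485825 0.00369075 0.06514553] [-1.7 -0.  -0.7 -0.3  1.3 -0.   0.8 -0. ]
  pipe expected [[0.58851037 0.01436706 0.044     ]]
```

The wedge's thin end points up-slope (+x), at grip ≈(0.472, 0.204) with yaw ≈0.11. The pipe is at ≈(0.588, 0.018) with yaw ≈0.057. Both agree with the given sizes, so I'm starting the approach.

Emit:
{"fn": "play_rows", "kwargs": {
  "commands": [
    [[-1,-0.9,-0.8,0,-0.281],[-1,-0.9,-0.8,0,-0.281],[-1,-0.9,-0.8,0,-0.281],[-1,-0.9,-0.8,0,-0.281],[-1,-0.9,-0.8,0,-0.281],[-1,-0.9,-0.8,0,-0.281],[-1,-0.9,-0.8,0,-0.281],[-1,-0.9,-0.8,0,-0.281],[-1,-0.9,-0.8,0,-0.281]]
  ],
  "grip_force": 30
}}

```text
clock: 1.75
tcp_pos: [0.3371, 0.4294, 0.2316]
orientation: [-0.174, 3.137, 0.002]
contact_force: [0.0, -0.0, -0.2]
grip_width: 0.0856
gripper_force: 0.0
```

```bash
cat >> h.py <<'E'
from scipy.spatial.transform import Rotation as Ro
def go(x,y,z,yaw):
    """rows' numbers to bring TCP to x,y,z with tool y at yaw+90deg (mod 180)"""
    o=get_obs();R=Ro.from_rotvec(o["orientation"]).as_matrix();p=o["tcp_pos"]
    s=R.T@(np.array([x,y,z])-p)/.2
    a=np.arctan2(R[1,1],R[0,1])-np.pi/2
    d=(yaw-a+np.pi/2)%np.pi-np.pi/2
    print("t",o["clock"],"tcp",p.round(4),"yaw",round(a,4),"F",o["contact_force"].round(1),"w",o["grip_width"],"shift",s.round(4),"turn",round(-d/(np.pi/2),4),"z.z",R[2].round(3))
E
python3 -c "
from h import *
go(.4717,.2045,.1,.11)"
```

```text
t 1.75 tcp [0.3371 0.4294 0.2316] yaw 0.1109 F [ 0.  -0.  -0.2] w 0.08556160052844948 shift [-0.5442 -1.1928  0.6568] turn 0.0006 z.z [-0.     0.001 -1.   ]
```

Emit:
{"fn": "play_rows", "kwargs": {
  "commands": [
    [[-1,-0.5,-1,0.3,0],[-1,-0.5,-1,0.3,0],[-1,-0.5,-1,0.3,0],[-1,-0.5,-1,0.3,0],[-1,-0.5,-1,0.3,0],[-1,-0.5,-1,0.3,0],[-1,-0.5,-1,0.3,0],[-1,-0.5,-1,0.3,0]]
  ]
}}

```text
clock: 2.42
tcp_pos: [0.4591, 0.2415, 0.1709]
orientation: [0.173, -3.136, 0.0]
contact_force: [-0.2, 0.5, 0.5]
grip_width: 0.0854
gripper_force: 0.0
```

```bash
python3 -c "
from h import *
go(.4717,.2045,.06,.11)"
```

```text
t 2.4167 tcp [0.4591 0.2415 0.1709] yaw 0.1101 F [-0.2  0.5  0.5] w 0.08536297407222311 shift [-0.0428 -0.1908  0.5543] turn 0.0001 z.z [ 0.001  0.    -1.   ]
```

Emit:
{"fn": "play_rows", "kwargs": {
  "commands": [
    [[-1,-0.043,-0.19,0.4,0],[-1,-0.043,-0.19,0.55,0],[-1,-0.043,-0.19,0.65,0],[-1,-0.043,-0.19,0.72,0],[-1,-0.043,-0.19,0.78,0],[-1,-0.043,-0.19,0.81,0],[-1,-0.043,-0.19,0.83,0],[-1,-0.043,-0.19,0.83,0],[-1,-0.043,-0.19,0.83,0]]
  ]
}}

```text
clock: 3.17
tcp_pos: [0.4722, 0.2056, 0.0062]
orientation: [-0.176, 3.135, 0.002]
contact_force: [0.1, 0.5, 0.0]
grip_width: 0.0857
gripper_force: 0.0
```

```bash
python3 - <<'E'
from h import *
go(.4717,.2045,.004,.11)
f=viewer.grab_frame("scene");g=viewer.grab_frame("top")
a=cv2.resize(f["pixels"][200:280,220:300],(400,400),interpolation=cv2.INTER_CUBIC)
b=cv2.resize(g["pixels"][170:250,160:240],(400,400),interpolation=cv2.INTER_CUBIC)
cv2.imwrite("pics/c.png",np.hstack([a,b])[:,:,::-1])
E
```

```text
t 3.1667 tcp [0.4722 0.2056 0.0062] yaw 0.1122 F [0.1 0.5 0. ] w 0.08565695886424264 shift [ 0.003  -0.0054  0.0109] turn 0.0014 z.z [-0.002  0.001 -1.   ]
```

View pics/c.png

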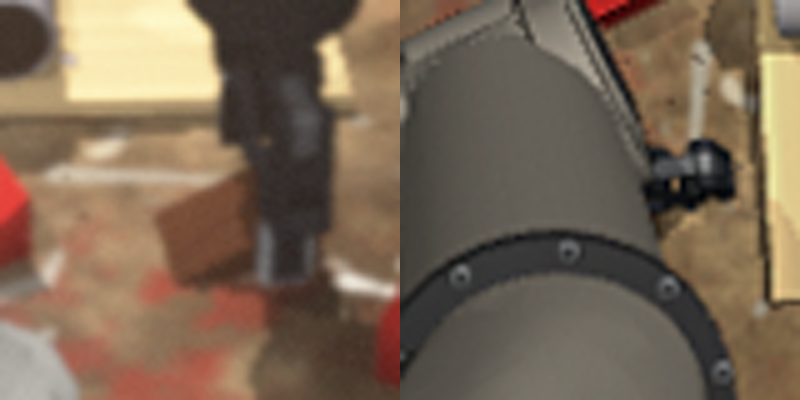

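The scene crop shows the fingers straddling the back half of the wedge: finger at about (285,270), thin end at (170,260). Now I'll close on it.

Emit:
{"fn": "play_rows", "kwargs": {
  "commands": [
    [[-1,0,0,0.01,0],[0.3,0,0,0.01,0],[0.6,0,0,0.01,0],[0.6,0,0,0.01,0],[0.6,0,0,0.01,0],[0.6,0,0,0.01,0],[0.6,0,0,0.01,0],[0.6,0,0,0.01,0]]
  ],
  "grip_force": 40
}}

```text
clock: 3.93
tcp_pos: [0.4718, 0.2041, 0.0037]
orientation: [-0.173, 3.137, 0.0]
contact_force: [-1.6, -0.5, 4.7]
grip_width: 0.0443
gripper_force: 41.0
```

Emit:
{"fn": "play_rows", "kwargs": {
  "commands": [
    [[0.6,0,0,-0.1,0],[0.6,0,0,-0.25,0],[0.6,0,0,-0.4,0],[0.6,0,0,-0.4,0],[0.6,0,0,-0.4,0],[0.6,0,0,-0.4,0]]
  ]
}}

```text
clock: 4.43
tcp_pos: [0.4713, 0.2039, 0.083]
orientation: [0.174, -3.136, 0.0]
contact_force: [-0.1, -0.0, -1.3]
grip_width: 0.0438
gripper_force: 41.2
```

```bash
python3 - <<'E'
from h import *
go(.515,.0138,.08,.057)
f=viewer.grab_frame("scene")
a=cv2.resize(f["pixels"][150:290,190:330],(560,560),interpolation=cv2.INTER_CUBIC)
cv2.imwrite("pics/d.png",a[:,:,::-1])
E
```

```text
t 4.4333 tcp [0.4713 0.2039 0.083 ] yaw 0.1106 F [-0.1 -0.  -1.3] w 0.043756638207966145 shift [-0.112  -0.9688  0.0151] turn 0.0341 z.z [ 0. -0. -1.]
```

View pics/d.png

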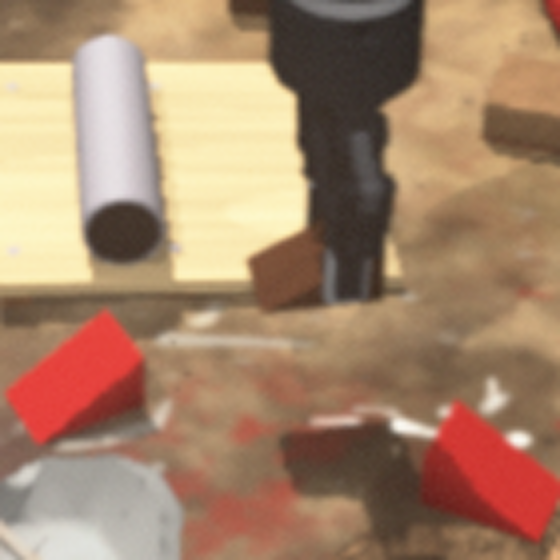

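The wedge hangs level in the grip at about (285,270) in the crop, and the pipe is untouched at (118,150). Next I'll carry it over the board.

Emit:
{"fn": "play_rows", "kwargs": {
  "commands": [
    [[0.6,-0.03,-0.2,0,0.034],[0.6,-0.06,-0.4,0,0.034],[0.6,-0.08,-0.6,0,0.034],[0.6,-0.11,-0.8,0,0.034],[0.6,-0.11,-0.92,0,0.034],[0.6,-0.11,-0.97,0,0.034],[0.6,-0.11,-0.97,0.1,0.034],[0.6,-0.11,-0.97,0.2,0.034],[0.6,-0.11,-0.97,0.24,0.034],[0.6,-0.11,-0.97,0.24,0.034],[0.6,-0.11,-0.97,0.24,0.034]]
  ]
}}

```text
clock: 5.4
tcp_pos: [0.5143, 0.0143, 0.0347]
orientation: [0.091, -3.138, -0.0]
contact_force: [-0.2, 0.2, -0.1]
grip_width: 0.0442
gripper_force: 41.2
```

```bash
python3 - <<'E'
from h import *
go(.515,.0138,.021,.057)
f=viewer.grab_frame("scene");g=viewer.grab_frame("top")
a=cv2.resize(f["pixels"][145:235,185:275],(400,400),interpolation=cv2.INTER_CUBIC)
b=cv2.resize(g["pixels"][140:230,225:315],(400,400),interpolation=cv2.INTER_CUBIC)
cv2.imwrite("pics/e.png",np.hstack([a,b])[:,:,::-1])
for n,fr in(("s",f),("t",g)):
  for d in viewer.trace(fr,"pipe_center")[:1]:print(n,d["rect"],d["score"])
E
```

```text
t 5.4 tcp [0.5143 0.0143 0.0347] yaw 0.0582 F [-0.2  0.2 -0.1] w 0.044242090372274945 shift [-0.0036 -0.0029  0.0684] turn 0.0008 z.z [ 0.002  0.    -1.   ]
s [211.1, 161.8, 229.3, 218.7] 0.98
t [233.2, 153.3, 302.0, 180.1] 0.73
```

View pics/e.png

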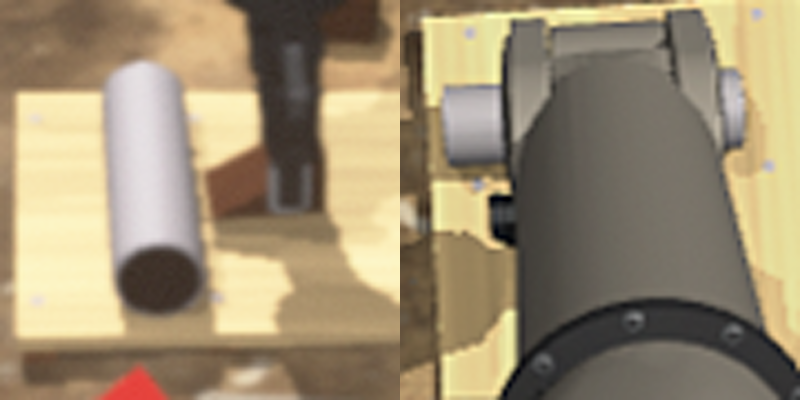

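The wedge is hovering about 20 mm short of the pipe, and the pipe hasn't moved. I'll lower it and then approach.

Emit:
{"fn": "play_rows", "kwargs": {
  "commands": [
    [[0.6,0,0,0.03,0],[0.6,0,0,0.05,0],[0.6,0,0,0.06,0],[0.6,-0.015,-0.001,0.06,0],[0.6,-0.03,-0.002,0.06,0],[0.6,-0.045,-0.003,0.06,0],[0.6,-0.06,-0.004,0.06,0],[0.6,-0.07,-0.004,0.06,0],[0.6,-0.07,-0.004,0.06,0],[0.6,-0.07,-0.004,0.06,0]]
  ]
}}

```text
clock: 6.43
tcp_pos: [0.5291, 0.0137, 0.0233]
orientation: [-0.09, 3.14, 0.0]
contact_force: [-0.2, 0.7, -0.6]
grip_width: 0.0443
gripper_force: 41.2
```

```bash
python3 - <<'E'
from h import *
go(.535,.0150,.0225,.057)
f=viewer.grab_frame("scene")
a=cv2.resize(f["pixels"][155:225,200:270],(560,560),interpolation=cv2.INTER_CUBIC)
cv2.imwrite("pics/f.png",a[:,:,::-1])
print(viewer.trace(f,"pipe_center")[0]["rect"])
E
```

```text
t 6.4333 tcp [0.5291 0.0137 0.0233] yaw 0.0571 F [-0.2  0.7 -0.6] w 0.04426732487533958 shift [-0.0297  0.005   0.004 ] turn 0.0001 z.z [-0.  0. -1.]
[213.1, 162.7, 227.9, 215.9]
```

View pics/f.png

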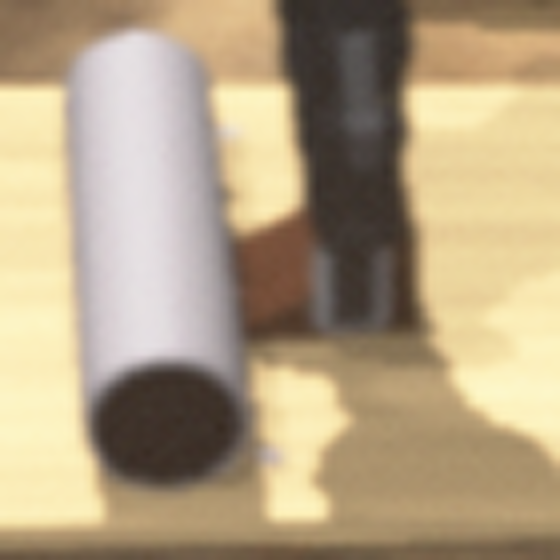

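The thin end is now just going under the pipe's overhang at about (240,270), and the pipe hasn't moved. I'll lower until it touches the board.

Emit:
{"fn": "play_rows", "kwargs": {
  "commands": [
    [[0.6,0,0,0.005,0],[0.6,0,0,0.01,0],[0.6,0,0,0.01,0],[0.6,0,0,0.01,0]]
  ]
}}

```text
clock: 6.87
tcp_pos: [0.5289, 0.0137, 0.0214]
orientation: [0.09, -3.14, -0.0]
contact_force: [-0.5, -0.2, 1.2]
grip_width: 0.0443
gripper_force: 41.4
```

Emit:
{"fn": "play_rows", "kwargs": {
  "commands": [
    [[0.6,-0.005,0,0,0],[0.6,-0.01,0,-0.001,0],[0.6,-0.015,0,-0.001,0],[0.6,-0.02,0,-0.001,0],[0.6,-0.02,0,-0.001,0],[0.6,-0.02,0,-0.001,0]]
  ]
}}

```text
clock: 7.37
tcp_pos: [0.5333, 0.0139, 0.0215]
orientation: [-0.09, 3.14, 0.0]
contact_force: [-2.1, 0.3, 0.6]
grip_width: 0.0439
gripper_force: 41.5
```

```bash
python3 - <<'E'
from h import *
go(.535,.0150,.0225,.057)
f=viewer.grab_frame("scene")
np.save("s1.npy",f["pixels"])
a=cv2.resize(f["pixels"][155:225,200:270],(560,560),interpolation=cv2.INTER_CUBIC)
cv2.imwrite("pics/g.png",a[:,:,::-1])
for i in range(2):print(viewer.trace(f,"pipe_center")[0]["rect"])
E
```

```text
t 7.3667 tcp [0.5333 0.0139 0.0215] yaw 0.0571 F [-2.1  0.3  0.6] w 0.043935940391659246 shift [-0.0088  0.0049 -0.005 ] turn 0.0001 z.z [-0.  0. -1.]
[211.4, 161.7, 229.8, 217.1]
[211.4, 161.7, 229.8, 217.1]
```

View pics/g.png

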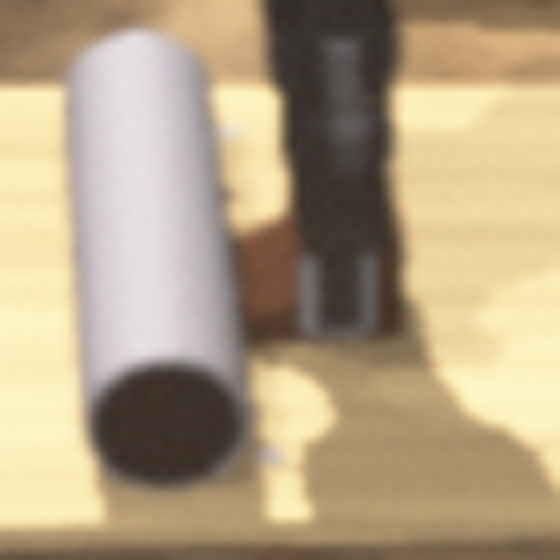

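The pipe is still where it was (end face at (165,425)), and the force has begun to rise. I'll advance another 1.5 mm in fine steps.

Emit:
{"fn": "play_rows", "kwargs": {
  "commands": [
    [[0.6,-0.004,0,-0.001,0],[0.6,-0.008,0,-0.001,0],[0.6,-0.008,0,-0.001,0],[0.6,-0.008,0,-0.001,0]]
  ]
}}

```text
clock: 7.85
tcp_pos: [0.5349, 0.0141, 0.0217]
orientation: [-0.09, 3.14, 0.0]
contact_force: [0.4, 0.4, -0.1]
grip_width: 0.0443
gripper_force: 41.3
```

```bash
cat > pd.py <<'E'
from h import *
go(.535,.0150,.0225,.057)
f=viewer.grab_frame("scene")["pixels"];a=np.load("s1.npy")
gr=lambda p,y,x:np.float32(cv2.cvtColor(p,cv2.COLOR_RGB2GRAY)[y[0]:y[1],x[0]:x[1]])
y,x=(198,222),(206,236)
def shift(y,x):
    M=np.eye(2,3,dtype=np.float32);return cv2.findTransformECC(gr(a,y,x),gr(f,y,x),M,cv2.MOTION_TRANSLATION)[1][:,2]
print("pipe end shift px",shift(y,x),"pipe top",shift((160,172),(204,230)),"static",shift((235,290),(180,230)))
E
python3 pd.py
```

```text
t 7.85 tcp [0.5349 0.0141 0.0217] yaw 0.0572 F [ 0.4  0.4 -0.1] w 0.044317300832457024 shift [-0.0009  0.0047 -0.004 ] turn 0.0002 z.z [-0.  0. -1.]
pipe end shift px [0.02682976 0.0043642 ] pipe top [-0.02623015 -0.00876639] static [-0.00178524  0.00411897]
```

Emit:
{"fn": "play_rows", "kwargs": {
  "commands": [
    [[0.6,-0.004,0,0,0],[0.6,-0.008,0,0,0],[0.6,-0.008,0,0,0],[0.6,-0.008,0,0,0]]
  ]
}}

```text
clock: 8.23
tcp_pos: [0.536, 0.0141, 0.0217]
orientation: [0.09, -3.14, -0.0]
contact_force: [-2.0, 0.2, 2.1]
grip_width: 0.0443
gripper_force: 41.5
```

```bash
python3 pd.py
```

```text
t 8.2333 tcp [0.536  0.0141 0.0217] yaw 0.0571 F [-2.   0.2  2.1] w 0.044306463687013936 shift [ 0.0046  0.0048 -0.0041] turn 0.0001 z.z [ 0.  0. -1.]
pipe end shift px [0.01310775 0.03024125] pipe top [-0.01091503  0.06049975] static [ 0.00733519 -0.00884857]
```

Emit:
{"fn": "play_rows", "kwargs": {
  "commands": [
    [[0.6,-0.003,0,-0.001,0],[0.6,-0.006,0,-0.001,0],[0.6,-0.006,0,-0.001,0],[0.6,-0.006,0,-0.001,0]]
  ]
}}

```text
clock: 8.62
tcp_pos: [0.5369, 0.0141, 0.0218]
orientation: [0.09, -3.139, -0.0]
contact_force: [-4.1, -0.9, 1.9]
grip_width: 0.0442
gripper_force: 41.5
```

```bash
python3 pd.py
```

```text
t 8.6167 tcp [0.5369 0.0141 0.0218] yaw 0.0571 F [-4.1 -0.9  1.9] w 0.04419488707096322 shift [ 0.0091  0.0049 -0.0037] turn 0.0001 z.z [ 0.001  0.    -1.   ]
pipe end shift px [-0.24961704  0.02286237] pipe top [-0.34703705  0.22344391] static [-0.00118089  0.00130944]
```

The pipe has shifted about 0.6 mm up-slope, so the wedge is in contact. Releasing now.

Emit:
{"fn": "play_rows", "kwargs": {
  "commands": [
    [[0.2,0,0,0,0],[0,0,0,0,0],[-0.3,0,0,0,0],[-0.6,0,0,0,0],[-0.6,0,0,0,0],[-0.6,0,0,0,0],[-0.6,0,0,0,0]]
  ]
}}

```text
clock: 9.25
tcp_pos: [0.5379, 0.0142, 0.022]
orientation: [-0.09, 3.139, 0.0]
contact_force: [0.6, -0.0, 0.1]
grip_width: 0.0682
gripper_force: 0.0
```

```bash
python3 pd.py
```

```text
t 9.25 tcp [0.5379 0.0142 0.022 ] yaw 0.0572 F [ 0.6 -0.   0.1] w 0.06816074178683086 shift [ 0.0142  0.0047 -0.0024] turn 0.0001 z.z [-0.001  0.    -1.   ]
pipe end shift px [-0.25579917  0.02974463] pipe top [-0.41307613 -0.01861553] static [ 0.01468544 -0.00101049]
```

Emit:
{"fn": "play_rows", "kwargs": {
  "commands": [
    [[-0.6,0,0,-0.05,0],[-0.6,0,0,-0.15,0],[-0.6,0,0,-0.3,0],[-0.6,0,0,-0.5,0],[-0.6,0,0,-0.7,0],[-0.6,0,0.3,-0.8,0],[-0.6,0,0.6,-0.8,0],[-0.6,0,0.9,-0.8,0],[-0.6,0,1,-0.8,0],[-0.6,0,1,-0.8,0],[-0.6,0,1,-0.8,0],[-0.6,0,1,-0.8,0]]
  ]
}}

```text
clock: 10.3
tcp_pos: [0.5253, 0.2167, 0.1825]
orientation: [-0.098, 3.14, 0.002]
contact_force: [-0.6, -1.2, 0.4]
grip_width: 0.0681
gripper_force: 0.0
```

```bash
python3 pd.py; python3 - <<'E'
from h import *
f=viewer.grab_frame("scene");g=viewer.grab_frame("top")
a=cv2.resize(f["pixels"][155:225,200:270],(400,400),interpolation=cv2.INTER_CUBIC)
b=cv2.resize(g["pixels"][150:220,235:305],(400,400),interpolation=cv2.INTER_CUBIC)
cv2.imwrite("pics/i.png",np.hstack([a,b])[:,:,::-1])
E
```

```text
t 10.3 tcp [0.5253 0.2167 0.1825] yaw 0.0623 F [-0.6 -1.2  0.4] w 0.06805149384455401 shift [ 0.0147 -1.0103  0.7992] turn 0.0034 z.z [-0.     0.001 -1.   ]
pipe end shift px [-0.26783678  0.04173373] pipe top [-0.39309365  0.00551428] static [0.01224427 0.02100788]
```

View pics/i.png

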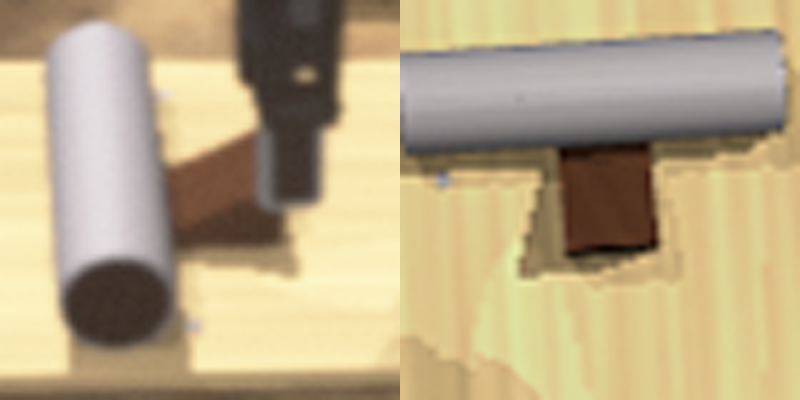

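The top crop shows the wedge lying flat and square against the pipe's low side at about (607,150), near mid-length. The pipe is steady and the gripper is clear.

```bash
python3 -c "
from h import *
print(r.hand_in())"
```

```text
the job is handed in; nothing more can be done
None
```

The wedge lies flat on the board with its thin end square against the pipe's low side, about 9 mm off mid-length; the pipe rolled about 0.6 mm up-slope on contact and then stayed put, the offcut was not touched, and the job is handed in (no verdict was returned).

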